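Weigh a potted transformer on a spring hook scale

TASK

Weigh the potted transformer: take it from the black pad by its steel lug, hang it by its frame on the hook of the spring scale, and let go only once the scale carries its whole weight, so that the hook never drops, springs or gets pulled down to its lower stop. Leave it hanging untouched until it has settled and hung still for a good second, then take it off just as gently and stand it upright in the white tray, set down and not dropped. Leave the jar, the screwdriver and the box of circuit boards where they are.

Things in the scene. Friction and masses are not known exactly. Their poses are not given: they have to be found in the camera images.
- transformer: Potted transformer, loose, upright: black block 56 x 56 mm, 48 mm high, copper band, steel frame and lug on top (see the points), 130 mm high in all. Origin: centre of the underside, z up. Half-turn symmetric: either x side may face the scale. Mass unknown and varied widely, under 1 kg: feel it at the wrist. Starts on the pad, its x within 0.8 rad of the robot's x.
- lug (a point): Grip point of the steel lug, on the transformer's axis 114 mm above its underside. The lug is 20 mm along x, 16 mm along y and stands 36 mm up from the bridge: from 20 mm below this point to 16 mm above it. Axes as the transformer's.
- bridge (a point): Centre of the bridge's flat underside, which rests on the hook seat; 84 mm above the transformer's underside, axes the same. The bridge is 20 mm along x, 46 along y, 10 thick. Below it a window 34 mm wide (y), 36 mm high, down to the block, open right through along x; its legs are 6 mm thick, 14 mm deep along x.
- scale: Spring scale, fixed: dark base plate 200 x 120 mm, 12 mm thick; aluminium column 258 mm high with a white graduated strip; a steel hook that points to the robot's side of the table. Origin: on the table under the hook's carriage; the hook points along its -x, z up. Place and yaw vary (yaw 0.4 to 0.8 rad).
- hook_seat (a point): Centre of the flat seat's top face, 105 mm out along the scale's -x, 200 mm above the table unloaded; axes as the scale's. Bar 16 mm wide (y), 6 thick. Seat 40 mm long between an upturned tip (-x end, 6 mm thick, top 12 mm above the seat) and a step 8 mm up (+x end). Thread the window over the tip moving along +x, then lower the bridge onto the seat.
- hook (a joint): How far the hook is pulled down, m: 0 unloaded, 0.095 at the stop. 0.13 N preload, then 130 N/m, lightly damped; how low a transformer hangs depends on its weight. Delicate: never drive it or let it spring faster than 0.07 m/s up or down, nor pull it beyond 0.088. Letting go with more than about 0.6 N still carried or pressed by the hand makes it jump too fast.
- pad: Black rubber pad 150 x 150 mm, 3 mm thick, fixed. Origin: centre of its underside. The transformer starts on it; pad and tray lie on either side of the scale, either way round.
- tray: White plastic open tray, fixed, 150 x 150 mm outside, 22 mm high, walls 4 mm, inner floor 4 mm above the table. Origin: centre of its underside.
- jar: Bystander: amber glass jar, 52 mm across, 65 mm high, loose. Origin: centre of the underside.
- screwdriver: Bystander: screwdriver 170 mm long lying loose between robot and scale. Origin: under the middle of the tool.
- board_box: Bystander: small open white box 110 x 75 x 28 mm with green circuit boards in it, loose. Origin: centre of the underside.

How it is judged:
By the outcome, as a careful person would: the job done as asked, in the order asked, and still so for the second after the job is handed in, with the robot touching nothing.
It also fails if it takes over 72 s, if anything falls off the work surface, if the arm or the gripper's body presses on something with over 40 N, if the wrist force passes 120 N, or if a joint passes its speed limit or range.

ROBOT

A 6-joint arm with a two-finger parallel gripper is mounted at the origin on the work surface. World frame = base frame: x ahead of the robot, y to its left, z up, the work surface at z = 0. Lengths are in m, angles in degrees, forces in N, time in s.
With the tool pointing down it reaches from about 0.4 to 0.825 m from the base axis. Payload 7 kg.
Tool frame: the origin (TCP) lies midway between the tips of the shut fingers; the grasp point (between the pads) lies 19 mm behind it (ctrl.hold_point_z is the distance from the TCP to the grasp point, in m); z points along the fingers, y is the line along which they close (so a half turn about z gives the same grasp; the last joint's range is limited). The gripper opens to 88 mm and grips with 3 to 60 N. Pads are 19 mm wide; open, the fingers measure 130 mm over their backs; the gripper's body (78 mm by 193 mm) begins 47 mm behind the grasp point.
Start: joints at [86.694, 20.546, 0.682, 0, -70.136, -16.507], TCP at [0.229, 0.635, 0.227] pointing down, gripper open.
Joint ranges: [-176.03, 176.03], [-82.01, 121.73], [-58.28, 71.71], [-173.87, 95.51], [-174.79, -0.11], [-173.66, 173.66]. Speed limits (degrees/s): [136.94, 136.94, 172.46, 180, 180, 180].

INTERFACE

Orientations are given as [roll, pitch, yaw] about the fixed x, y, z axes, in that order (R = Rz(yaw) Ry(pitch) Rx(roll)).
In Python, from plant import ctrl gives the robot as it stands.
- The arm moves only by the tool apply_moves, never from a script. Its argument "deltas" is a list of rows, each an object with "fingers": the finger opening in mm, from 0 to 87.6; "delta_pos": the shift along the tool's x, y, z in mm, a list of three; "angular": the turn, a rotation vector about the tool's x, y, z in degrees, a list of three. A call has 1 to 10 rows; each row is the pose to reach, as a shift and turn from the pose commanded when the call began, along the tool's axes at that moment; what a row does not reach only later rows make up. A row lasts 1/10 s, in which the tool goes at most 50 mm and 8.59 degrees, less where a joint would pass 70% of its speed; a pose out of reach is approached as far as the arm can. A call with a gripper value outside its range is refused whole. The fingers move at their own pace and stop on an object; the grip force is fixed at half the most. Time passes only in rows, so rows that repeat a pose let the fingers close. It gives the time, the measured TCP pose, the force, the opening and the grip force at its end, in the units of the state.
- ctrl.get_obs(): the state, without advancing time (a new reading comes with each control period).
- ctrl.snapshot(name): name is "scene" or "top" or "wrist"; returns the picture (420x560x3 uint8, red, green, blue); there is no depth.
- ctrl.camera_params(name): a dict with "fx", "fy", "cx", "cy" (pixels), "cam_to_world" (4x4, takes a point from camera to world coordinates); the wrist camera has in their place "mount" (4x4, takes a point from camera to tool coordinates, whose origin is the TCP and whose axes are the flange's). Camera axes: x right, y up, looking along -z (the intrinsics and any distortion apply to the point x, -y, -z); pixel columns grow to the right and rows downward; lengths in m; the calibration is good to about 2 mm. A picture is of the moment at which its call begins: read the wrist's pose just before it. camera_params takes no time and is no camera call.
- ctrl.close_job(): hands the job in; it is judged then, once.
The state is a dict: "clock": time; "joint_pos": joint angles; "qvel": joint speeds; "tau": joint torques, N m; "tool_pos": TCP position; "orientation": TCP orientation; "force": force on the tool from outside, world axes, zero at the start; "moment": the same for the moment, N m; "opening": finger opening in m; "gripper_force": force on a finger pad.
Only numpy, scipy, OpenCV 4.12 (cv2) and the standard library are available. Lean on these libraries where they do the work, as an engineer would, in place of code of your own. Each camera call takes 0.05 s, during which the arm holds its last target. There are 200 camera calls.

## Working session

There is one attempt and no reset: what is moved stays moved. The work goes in short steps, Python scripts to look and compute and a tool call to move; the robot and the scene stay as the last step left them, time stands still between calls to the robot, and variables do not carry over. Pictures are saved under pics/ and viewed, at most 10 in all, crops included, and the job is handed in when it is done.

Besides the shell and the picture viewer there is one more tool, called after ">>>" in YAML: its name, and indented under it one key for each argument. apply_moves: Moves the arm, as the interface text tells. Its arguments: {"type":"object","properties":{"deltas":{"type":"array"}},"required":["deltas"]}

```bash
ls; mkdir -p pics; python3 - <<'E'
from plant import ctrl
import cv2,numpy as np
o=ctrl.get_obs();print(o)
for n in("scene","top"):
    cv2.imwrite(f"pics/{n}0.png",ctrl.snapshot(n)[:,:,::-1])
for n in("scene","top","wrist"):print(n,ctrl.camera_params(n))
E
```

```text
pics
{'clock': 0.0, 'joint_pos': array([ 8.66930543e+01,  2.05928526e+01,  6.33547079e-01, -2.05354559e-02,
       -7.01365858e+01, -1.65078592e+01]), 'qvel': array([ 0.05785579, -0.08542254, -0.01345072, -0.08707151, -0.07989866,
       -0.15527581]), 'tau': array([ 3.70825786e-03, -5.82717776e+01,  2.93049842e+01,  6.99722797e+00,
        6.87510154e-03, -1.50496826e-04]), 'tool_pos': array([0.22865805, 0.63456204, 0.22560367]), 'orientation': array([ 1.79902576e+02, -8.74113742e-03, -1.98217911e+01]), 'force': array([-0.01844264,  0.93731619, -0.0532164 ]), 'moment': array([-0.011584  , -0.02847942,  0.02679611]), 'gripper_force': 0.0, 'opening': 0.08776832335774144}
scene {'fx': 396.5973529767248, 'fy': 396.5973529767248, 'cx': 274.9310184832547, 'cy': 207.49592622034473, 'cam_to_world': array([[-0.23920846, -0.67279366,  0.70009142,  1.13057097],
       [ 0.97093946, -0.17129604,  0.16713537,  0.14386689],
       [ 0.00747527,  0.71972658,  0.69421738,  0.69251103],
       [ 0.        ,  0.        ,  0.        ,  1.        ]])}
top {'fx': 490.9369907207275, 'fy': 490.9369907207275, 'cx': 278.09812865110337, 'cy': 216.02845830366667, 'cam_to_world': array([[-0.02683698,  0.98430582, -0.17441854,  0.40776162],
       [-0.99963876, -0.02667924,  0.0032494 ,  0.0050854 ],
       [-0.00145495,  0.17444273,  0.98466625,  1.06856814],
       [ 0.        ,  0.        ,  0.        ,  1.        ]])}
wrist {'fx': 292.55454247126744, 'fy': 292.55454247126744, 'cx': 282.15039505487965, 'cy': 210.31907626496474, 'mount': array([[-1.15873914e-03,  9.65617221e-01,  2.59965460e-01,
         6.93771972e-02],
       [ 9.99999254e-01,  1.01842538e-03,  6.74432631e-04,
        -3.17636427e-04],
       [ 3.86488341e-04,  2.59966047e-01, -9.65617680e-01,
        -1.57999275e-01],
       [ 0.00000000e+00,  0.00000000e+00,  0.00000000e+00,
         1.00000000e+00]])}
```

View pics/scene0.png

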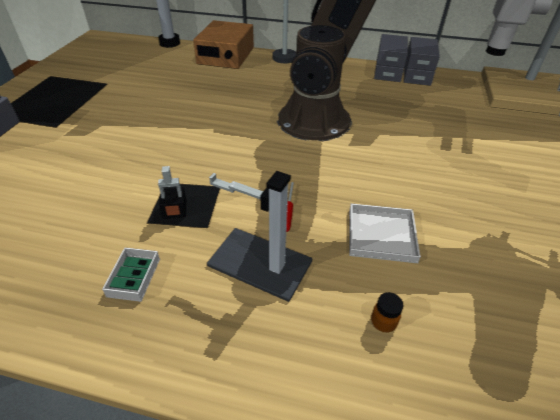

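View pics/top0.png

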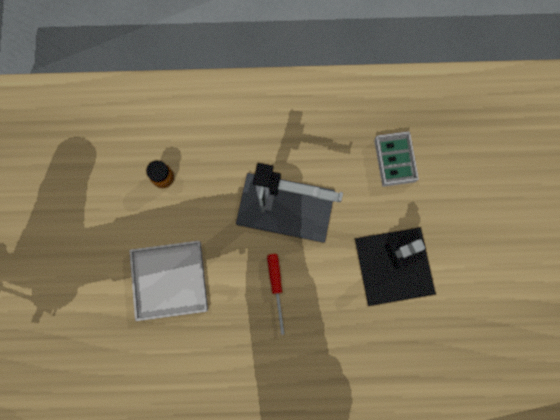

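The scene view shows the transformer on the pad at about (172,195), hook tip (212,178), column top (280,182) and tray (384,232). In the top view the lug is near (418,246), the hook tip (340,198), the tray (169,281), the pad (396,266) and the screwdriver (276,295). I'll triangulate from these and enlarge the key areas.

```bash
cat > h.py <<'E'
import numpy as np, cv2
from plant import ctrl
from scipy.spatial.transform import Rotation as R
def pose(o=None):
    o=o or ctrl.get_obs(); T=np.eye(4)
    T[:3,:3]=R.from_euler('xyz',o['orientation'],degrees=True).as_matrix(); T[:3,3]=o['tool_pos']; return T
def cam(n,T=None):
    p=ctrl.camera_params(n)
    return p, (p['cam_to_world'] if n!='wrist' else T@p['mount'])
def ray(n,uv,T=None):
    p,C=cam(n,T); u,v=uv
    d=np.array([(u-p['cx'])/p['fx'],-(v-p['cy'])/p['fy'],-1]); d=C[:3,:3]@d
    return C[:3,3],d/np.linalg.norm(d)
def plane(n,uv,z,T=None):
    c,d=ray(n,uv,T); return c+d*(z-c[2])/d[2]
def tri(rays):
    A=np.zeros((3,3));b=np.zeros(3)
    for c,d in rays: M=np.eye(3)-np.outer(d,d);A+=M;b+=M@c
    x=np.linalg.solve(A,b); return x,[np.linalg.norm((np.eye(3)-np.outer(d,d))@(x-c)) for c,d in rays]
def proj(n,X,T=None):
    p,C=cam(n,T); q=C[:3,:3].T@(np.asarray(X)-C[:3,3]); return np.array([p['cx']+p['fx']*q[0]/-q[2],p['cy']-p['fy']*q[1]/-q[2]])
E
python3 - <<'E'
from h import *
np.set_printoptions(precision=4,suppress=True)
print('tip',tri([ray('scene',(212,178)),ray('top',(341,198))]))
print('lug',tri([ray('scene',(166,170)),ray('top',(419,245))]))
print('base corners scene',[plane('scene',q,.012)[:2] for q in((237,230),(312,260),(290,298),(208,263))])
print('base corners top',[plane('top',q,.012)[:2] for q in((245,175),(334,190),(327,242),(237,225))])
print('tray',[plane('top',q,.022)[:2] for q in((131,249),(201,243),(207,312),(137,319))])
print('pad',[plane('top',q,.003)[:2] for q in((355,238),(423,229),(435,296),(369,304))])
print('column top',plane('top',(266,178),.258),plane('scene',(280,181),.258))
S=cv2.imread('pics/scene0.png');P=cv2.imread('pics/top0.png')
f=lambda I,x,y:cv2.resize(I[y:y+75,x:x+100],None,fx=4,fy=4,interpolation=cv2.INTER_CUBIC)
cv2.imwrite('pics/c1.png',np.vstack([np.hstack([f(S,140,155),f(S,195,165)]),np.hstack([f(P,355,225),f(P,250,150)])]))
E
```

```text
tip (array([ 0.5902, -0.1106,  0.2054]), [np.float64(0.0010314698953106524), np.float64(0.0010314698953107278)])
lug (array([ 0.5084, -0.262 ,  0.1326]), [np.float64(0.004309571786454053), np.float64(0.004309571786454151)])
base corners scene [array([ 0.5395, -0.0876]), array([0.5841, 0.0975]), array([0.69  , 0.0716]), array([ 0.6472, -0.1185])]
base corners top [array([0.6893, 0.0725]), array([ 0.6499, -0.1232]), array([ 0.535 , -0.1027]), array([0.5775, 0.0916])]
tray [array([0.53  , 0.3183]), array([0.5389, 0.1685]), array([0.3933, 0.1559]), array([0.3828, 0.302 ])]
pad [array([ 0.5432, -0.1652]), array([ 0.559 , -0.3153]), array([ 0.4135, -0.3296]), array([ 0.4005, -0.1874])]
column top [0.6175 0.0212 0.258 ] [0.6274 0.0321 0.258 ]
```

View pics/c1.png

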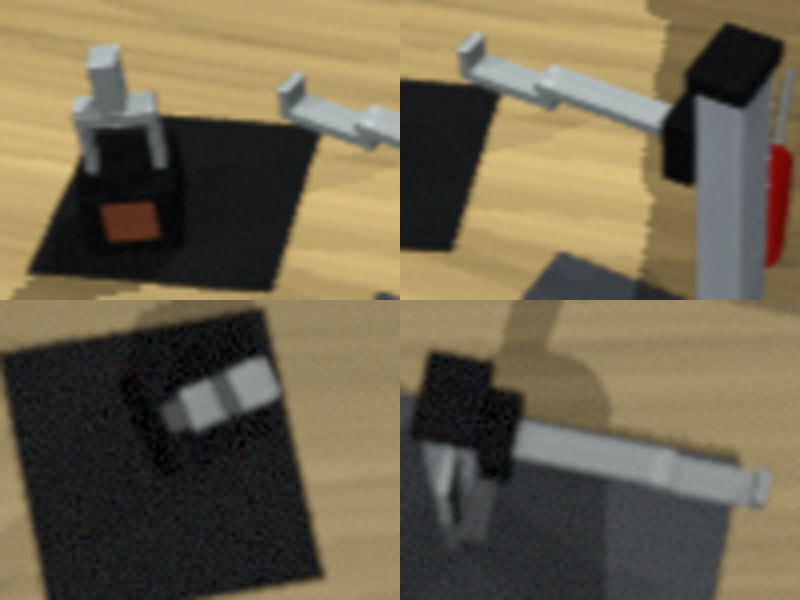

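The crops show the bridge with the lug on top, the hook tip pointing mostly along −y (scale yaw about 1.33 rad in the world), and the transformer turned about 20°. The sizes fit: base 200x120 mm, tray and pad 150 mm, and lug top height 0.13. I'll move over the transformer and use the wrist camera for a closer look.

>>> apply_moves:
  deltas:
    - {"fingers":87,"delta_pos":[50,50,-40],"angular":[0,0,8]}
    - {"fingers":87,"delta_pos":[90,95,-60],"angular":[0,0,16]}
    - {"fingers":87,"delta_pos":[130,135,-80],"angular":[0,0,24]}
    - {"fingers":87,"delta_pos":[165,175,-100],"angular":[0,0,32]}
    - {"fingers":87,"delta_pos":[200,210,-120],"angular":[0,0,40]}
    - {"fingers":87,"delta_pos":[235,250,-124],"angular":[0,0,48]}
    - {"fingers":87,"delta_pos":[270,285,-124],"angular":[0,0,56]}
    - {"fingers":87,"delta_pos":[305,320,-124],"angular":[0,0,64]}
    - {"fingers":87,"delta_pos":[335,352,-124],"angular":[0,0,72]}
    - {"fingers":87,"delta_pos":[363,385,-124],"angular":[0,0,80]}

```text
clock: 1.1
tool_pos: [0.4204, 0.1951, 0.3495]
orientation: [-180.0, 0.0, -100.1]
force: [1.6, 1.1, 0.4]
opening: 0.0871
gripper_force: 0.0
```

>>> apply_moves:
  deltas:
    - {"fingers":87,"delta_pos":[40,-11,0],"angular":[0,0,7]}
    - {"fingers":87,"delta_pos":[80,-22,0],"angular":[0,0,14]}
    - {"fingers":87,"delta_pos":[120,-33,0],"angular":[0,0,21]}
    - {"fingers":87,"delta_pos":[165,-45,10],"angular":[0,0,28]}
    - {"fingers":87,"delta_pos":[210,-57,25],"angular":[0,0,35]}
    - {"fingers":87,"delta_pos":[255,-70,40],"angular":[0,0,42]}
    - {"fingers":87,"delta_pos":[300,-82,60],"angular":[0,0,49]}
    - {"fingers":87,"delta_pos":[345,-95,80],"angular":[0,0,55]}
    - {"fingers":87,"delta_pos":[387,-107,100],"angular":[0,0,60]}
    - {"fingers":87,"delta_pos":[387,-107,100],"angular":[0,0,60]}

```text
clock: 2.1
tool_pos: [0.4576, -0.2063, 0.2454]
orientation: [179.8, -0.3, -160.3]
force: [-0.7, 0.5, -1.2]
opening: 0.0869
gripper_force: 0.0
```

```bash
python3 - <<'E'
from h import *
o=ctrl.get_obs();print(o['tool_pos'],o['orientation'],o['joint_pos'].round(1),o['force'])
np.save('T1.npy',pose(o)); I=ctrl.snapshot('wrist')[:,:,::-1]
cv2.imwrite('pics/w1.png',I)
E
```

```text
[ 0.45762391 -0.206279    0.24543704] [ 179.84019598   -0.33448669 -160.29690338] [ -1.8   3.6 -18.7  -0.  -68.1 -68.5] [-0.69823259  0.52434114 -1.22600153]
```

View pics/w1.png

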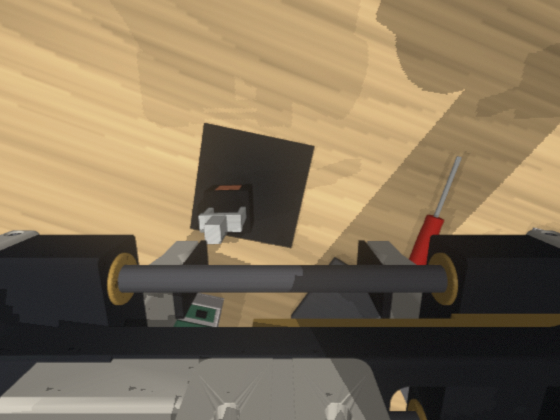

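The wrist view shows the transformer at about (225,205), with the bridge spanning (200..245, 215), nearly parallel to tool y. The lug top is near (213,236) and the pad is around it.

```bash
python3 - <<'E'
from h import *
np.set_printoptions(precision=4,suppress=True)
T=np.load('T1.npy')
print(plane('wrist',(213,236),.133,T))
for a in((200,215),(245,215)): print(plane('wrist',a,.097,T))
print('copper',plane('wrist',(217,188),.045,T),plane('wrist',(241,188),.045,T))
print('pad',[plane('wrist',q,.003,T)[:2] for q in((205,123),(314,147),(292,247),(192,228))])
I=cv2.imread('pics/w1.png')[170:250,185:265]
cv2.imwrite('pics/c2.png',cv2.resize(I,None,fx=7,fy=7,interpolation=cv2.INTER_CUBIC))
E
```

```text
[ 0.5067 -0.2598  0.133 ]
[ 0.5034 -0.2839  0.097 ]
[ 0.4869 -0.2378  0.097 ]
copper [ 0.4814 -0.2826  0.045 ] [ 0.4714 -0.2545  0.045 ]
pad [array([ 0.414 , -0.3281]), array([ 0.3947, -0.1821]), array([ 0.5392, -0.1606]), array([ 0.56  , -0.3062])]
```

View pics/c2.png

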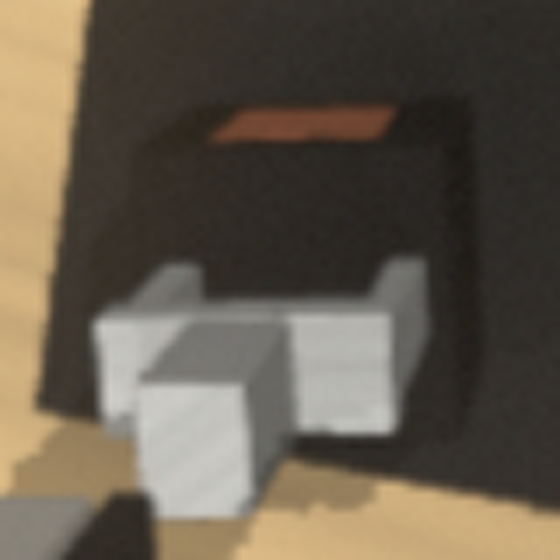

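The crop shows the lug top face centred at crop (196,450), which is full-image (213,234.3). The bridge edge runs from (95,322) to (390,312) in the crop, a tilt of about 2° from tool y. Next I'll compute the grasp offset.

```bash
python3 - <<'E'
from h import *
np.set_printoptions(precision=4,suppress=True)
T=np.load('T1.npy'); f=lambda x,y:(185+x/7,170+y/7)
c=np.mean([plane('wrist',f(*q),.133,T) for q in((137,385),(245,383),(250,515),(150,518))],0)
for a,b,z in(((95,322),(390,312),.097),((150,518),(250,515),.133),((137,385),(245,383),.133)):
    d=plane('wrist',f(*b),z,T)-plane('wrist',f(*a),z,T); print(np.linalg.norm(d),np.degrees(np.arctan2(-d[0],d[1])))
o=ctrl.get_obs();T=pose(o);print('lug',c,'obs',o['tool_pos'],o['orientation'])
print('delta tool mm',1000*T[:3,:3].T@(c-T[:3,3]))
E
```

```text
0.04598157044444544 21.605312146633338
0.014119362382476125 21.40402841952339
0.014969324782372093 20.696504713192407
lug [ 0.5051 -0.2603  0.133 ] obs [ 0.4582 -0.2048  0.2469] [ 179.8872   -0.2414 -160.1164]
delta tool mm [-25.7206 -68.4168 113.6913]
```

>>> apply_moves:
  deltas:
    - {"fingers":87,"delta_pos":[-13,-34,15],"angular":[0,0,-0.7]}
    - {"fingers":87,"delta_pos":[-26,-68,40],"angular":[0,0,-1.4]}
    - {"fingers":87,"delta_pos":[-26,-68,65],"angular":[0,0,-1.4]}
    - {"fingers":87,"delta_pos":[-26,-68,85],"angular":[0,0,-1.4]}
    - {"fingers":87,"delta_pos":[-26,-68,85],"angular":[0,0,-1.4]}
    - {"fingers":87,"delta_pos":[-26,-68,85],"angular":[0,0,-1.4]}

```text
clock: 2.75
tool_pos: [0.508, -0.2568, 0.1651]
orientation: [-180.0, 0.0, -158.3]
force: [-0.0, 0.3, 0.7]
opening: 0.0866
gripper_force: 0.0
```

```bash
python3 - <<'E'
from h import *
o=ctrl.get_obs();T=pose(o);print(o['tool_pos'],o['orientation'],o['force'])
print(1000*T[:3,:3].T@(np.array([.5051,-.2603,.101])-T[:3,3]))
I=ctrl.snapshot('wrist')[:,:,::-1];cv2.imwrite('pics/w2.png',I)
E
```

```text
[ 0.50804419 -0.25678619  0.16505561] [-1.79971493e+02  5.00403449e-04 -1.58320263e+02] [-0.01012246  0.3377109   0.66778514]
[ 4.03455176 -2.14574399 64.05664782]
```

View pics/w2.png

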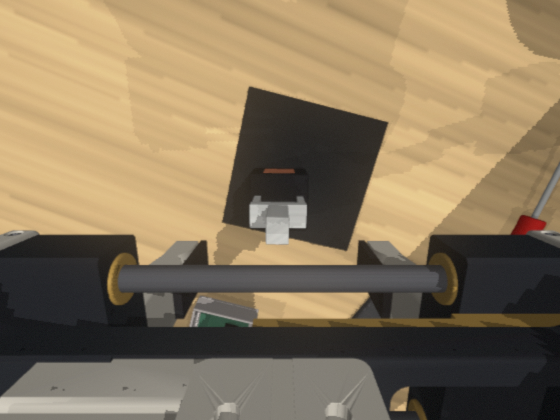

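The wrist view shows the lug centred at about (277,236), aligned with the tool, with the bridge at (250..306, 212). I'll get exact edges from a brightness profile.

```bash
python3 - <<'E'
from h import *
I=cv2.cvtColor(cv2.imread('pics/w2.png'),cv2.COLOR_BGR2GRAY)
print('v195..259',I[195:260,274:281].mean(1).astype(int).tolist())
print('u255..300 @237',I[234:240,255:300].mean(0).astype(int).tolist())
E
```

```text
v195..259 [37, 38, 38, 39, 39, 42, 60, 97, 114, 118, 119, 116, 116, 117, 117, 117, 118, 118, 118, 119, 120, 127, 149, 172, 172, 171, 170, 172, 177, 181, 182, 183, 184, 183, 183, 183, 185, 187, 191, 202, 202, 201, 200, 199, 199, 200, 201, 203, 199, 174, 174, 176, 178, 180, 181, 182, 183, 184, 185, 186, 188, 190, 190, 191, 191]
u255..300 @237 [128, 128, 128, 128, 127, 128, 128, 128, 128, 129, 143, 173, 195, 196, 198, 198, 200, 201, 201, 201, 201, 201, 200, 200, 200, 200, 200, 200, 202, 202, 202, 203, 197, 163, 102, 87, 84, 83, 79, 72, 65, 64, 62, 59, 57]
```

>>> apply_moves:
  deltas:
    - {"fingers":87,"delta_pos":[4,-3,0],"angular":[0,0,0]}
    - {"fingers":87,"delta_pos":[4,-3,20],"angular":[0,0,0]}
    - {"fingers":87,"delta_pos":[4,-3,40],"angular":[0,0,0]}
    - {"fingers":60,"delta_pos":[4,-3,55],"angular":[0,0,0]}
    - {"fingers":40,"delta_pos":[4,-3,64],"angular":[0,0,0]}
    - {"fingers":30,"delta_pos":[4,-3,64],"angular":[0,0,0]}
    - {"fingers":30,"delta_pos":[4,-3,64],"angular":[0,0,0]}

```text
clock: 3.5
tool_pos: [0.5055, -0.2618, 0.1012]
orientation: [-180.0, 0.1, -158.4]
force: [-0.0, -0.3, 0.7]
opening: 0.0604
gripper_force: 0.0
```

>>> apply_moves:
  deltas:
    - {"fingers":8,"delta_pos":[0,0,0],"angular":[0,0,0]}
    - {"fingers":8,"delta_pos":[0,0,0],"angular":[0,0,0]}
    - {"fingers":8,"delta_pos":[0,0,0],"angular":[0,0,0]}
    - {"fingers":8,"delta_pos":[0,0,0],"angular":[0,0,0]}
    - {"fingers":8,"delta_pos":[0,0,0],"angular":[0,0,0]}
    - {"fingers":8,"delta_pos":[0,0,0],"angular":[0,0,0]}
    - {"fingers":8,"delta_pos":[0,0,0],"angular":[0,0,0]}

```text
clock: 4.2
tool_pos: [0.505, -0.2616, 0.1002]
orientation: [-180.0, 0.0, -158.4]
force: [0.1, -0.4, 0.0]
opening: 0.0156
gripper_force: 30.0
```

The lug is gripped (15.6 mm, 30 N). I'll lift slowly and compute the hook seat precisely from the pictures I already have.

>>> apply_moves:
  deltas:
    - {"fingers":8,"delta_pos":[0,0,-5],"angular":[0,0,0]}
    - {"fingers":8,"delta_pos":[0,0,-15],"angular":[0,0,0]}
    - {"fingers":8,"delta_pos":[0,0,-35],"angular":[0,0,0]}
    - {"fingers":8,"delta_pos":[0,0,-60],"angular":[0,0,0]}
    - {"fingers":8,"delta_pos":[0,0,-60],"angular":[0,0,0]}
    - {"fingers":8,"delta_pos":[0,0,-60],"angular":[0,0,0]}
    - {"fingers":8,"delta_pos":[0,0,-60],"angular":[0,0,0]}

```text
clock: 4.9
tool_pos: [0.5041, -0.2613, 0.1592]
orientation: [179.9, -0.1, -158.4]
force: [0.0, -0.3, -4.4]
opening: 0.0159
gripper_force: 30.0
```

```bash
python3 - <<'E'
from h import *
np.set_printoptions(precision=4,suppress=True)
tip=tri([ray('scene',(213,175.2)),ray('top',(340.7,196.3))]);print('tip top',tip)
step=plane('top',(317,191.8),.208);car=plane('top',(279.3,184.6),.208);tt=plane('top',(340.7,196.3),.212);ts=plane('scene',(213,175.2),.212)
print(step,car,tt,ts)
for a,b in((step,car),(tt,car)): d=b-a;print(np.hypot(*d[:2]),np.degrees(np.arctan2(d[1],d[0])))
e=lambda a:np.array([np.cos(np.radians(a)),np.sin(np.radians(a)),0])
p=(tt+ts)/2; print('seat',p+.023*e(77.5), 'step-based', step-.02*e(77.5))
o=ctrl.get_obs();print(o['tool_pos'],o['orientation'],o['force'],o['moment'])
E
```

```text
tip top (array([ 0.5912, -0.1083,  0.2138]), [np.float64(0.001915123399636514), np.float64(0.001915123399636515)])
[ 0.6025 -0.0688  0.208 ] [ 0.6176 -0.0015  0.208 ] [ 0.5922 -0.1104  0.212 ] [ 0.5891 -0.1072  0.212 ]
0.06898707978350974 77.34231323381853
0.11182095133862427 76.87550305944778
seat [ 0.5956 -0.0863  0.212 ] step-based [ 0.5981 -0.0883  0.208 ]
[ 0.5041 -0.2613  0.1592] [ 179.9258   -0.068  -158.4317] [ 0.0259 -0.2768 -4.4048] [ 0.0563 -0.0833 -0.0019]
```

Weight is about 4.4 N, which predicts a hook pull of about 33 mm. The seat is at about (0.597,−0.087) with an axis of 77.3°; the carriage-to-tip length of 112 mm fits. Next: turn by 55.7° and go to 65 mm in front of the seat.

>>> apply_moves:
  deltas:
    - {"fingers":8,"delta_pos":[0,0,-20],"angular":[0,0,-7]}
    - {"fingers":8,"delta_pos":[0,0,-40],"angular":[0,0,-14]}
    - {"fingers":8,"delta_pos":[0,0,-60],"angular":[0,0,-21]}
    - {"fingers":8,"delta_pos":[0,0,-77],"angular":[0,0,-28]}
    - {"fingers":8,"delta_pos":[-10,7,-77],"angular":[0,0,-35]}
    - {"fingers":8,"delta_pos":[-35,22,-77],"angular":[0,0,-42]}
    - {"fingers":8,"delta_pos":[-60,38,-77],"angular":[0,0,-49]}
    - {"fingers":8,"delta_pos":[-85,54,-77],"angular":[0,0,-55.7]}
    - {"fingers":8,"delta_pos":[-104,68,-77],"angular":[0,0,-55.7]}
    - {"fingers":8,"delta_pos":[-114,74,-77],"angular":[0,0,-55.7]}

```text
clock: 5.9
tool_pos: [0.584, -0.1491, 0.2355]
orientation: [179.9, -0.0, -102.6]
force: [-0.2, -0.0, -4.0]
opening: 0.0158
gripper_force: 30.0
```

>>> apply_moves:
  deltas:
    - {"fingers":8,"delta_pos":[0,0,0],"angular":[0,0,0]}
    - {"fingers":8,"delta_pos":[0,0,0],"angular":[0,0,0]}
    - {"fingers":8,"delta_pos":[0,0,0],"angular":[0,0,0]}

```text
clock: 6.2
tool_pos: [0.5831, -0.1515, 0.2368]
orientation: [179.9, -0.0, -102.8]
force: [-0.3, -0.3, -4.0]
opening: 0.0158
gripper_force: 30.0
```

```bash
python3 - <<'E'
from h import *
np.set_printoptions(precision=4,suppress=True)
o=ctrl.get_obs();T=pose(o);print(o['tool_pos'],o['orientation'],o['force'],o['moment'],o['joint_pos'].round(1))
S=ctrl.snapshot('scene')[:,:,::-1];P=ctrl.snapshot('top')[:,:,::-1]
cv2.imwrite('pics/s1.png',S);cv2.imwrite('pics/t1.png',P);np.save('T2.npy',T)
f=lambda I,x,y:cv2.resize(I[y:y+100,x:x+67],None,fx=6,fy=6,interpolation=cv2.INTER_CUBIC)
cv2.imwrite('pics/c3.png',np.hstack([f(S,185,150)[:,:398],f(P,315,140)[:,:398]]))
B=T.copy();B[:3,3]+=[0,0,-.0132]
print('pred lug top',proj('scene',B[:3,3]+[0,0,.046]),proj('top',B[:3,3]+[0,0,.046]))
for x in(-.010,.010):
  for y in(-.023,.023): q=T[:3,:3]@[x,y,0]+B[:3,3];print('bridge bottom',x,y,proj('scene',q),proj('top',q))
E
```

```text
[ 0.5831 -0.1515  0.2368] [ 179.9485   -0.0134 -102.7588] [-0.3218 -0.2507 -4.0203] [ 0.0753 -0.0339  0.0516] [  4.   13.4  -8.   -0.  -68.7 -16.8]
pred lug top [188.1284 144.9269] [369.9183 193.5865]
bridge bottom -0.01 -0.023 [188.8496 173.1649] [361.687  185.7567]
bridge bottom -0.01 0.023 [202.7793 159.8194] [357.3422 210.8536]
bridge bottom 0.01 -0.023 [180.0809 170.1011] [372.8684 187.8994]
bridge bottom 0.01 0.023 [194.232  156.9819] [368.6228 213.0368]
```

View pics/c3.png

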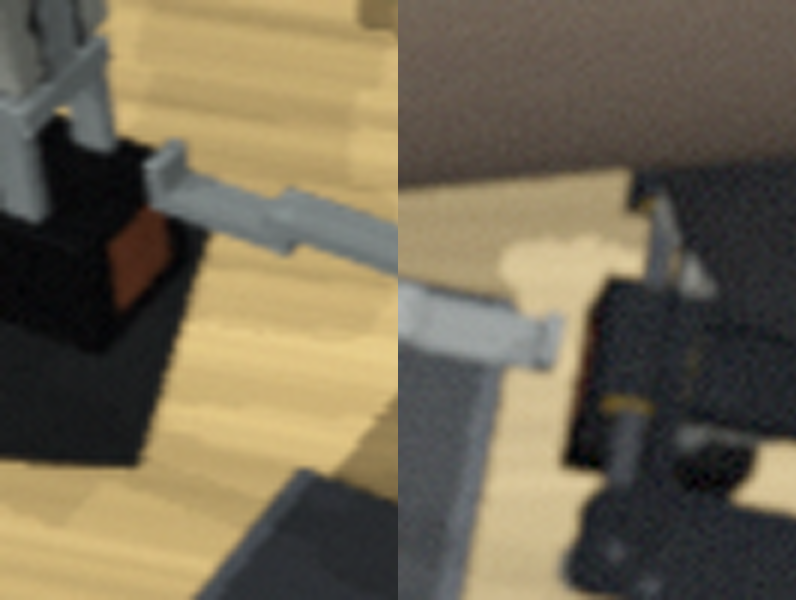

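In the scene half, the bridge's front lower edge runs from crop (22,140) to (107,65), within a pixel of my prediction. The hook tip is at crop (165,165) in the scene half and (554,342) in the top half, in line with the window. The computed offset is 66 mm along and 0.7 mm lateral, so I'll thread it.

>>> apply_moves:
  deltas:
    - {"fingers":8,"delta_pos":[-2,-1,3],"angular":[0,0,0]}
    - {"fingers":8,"delta_pos":[-8,-1,3],"angular":[0,0,0]}
    - {"fingers":8,"delta_pos":[-15,-1,3],"angular":[0,0,0]}
    - {"fingers":8,"delta_pos":[-22,-1,3],"angular":[0,0,0]}
    - {"fingers":8,"delta_pos":[-29,-1,3],"angular":[0,0,0]}
    - {"fingers":8,"delta_pos":[-35,-1,3],"angular":[0,0,0]}
    - {"fingers":8,"delta_pos":[-35,-1,3],"angular":[0,0,0]}

```text
clock: 7.0
tool_pos: [0.5927, -0.1159, 0.2342]
orientation: [-180.0, 0.0, -102.6]
force: [-0.1, 0.7, -3.3]
opening: 0.0157
gripper_force: 30.0
```

```bash
python3 - <<'E'
from h import *
o=ctrl.get_obs();print(o['tool_pos'],o['orientation'],o['force'],o['moment'])
S=ctrl.snapshot('scene')[:,:,::-1]
f=lambda I,x,y:cv2.resize(I[y:y+75,x:x+100],None,fx=7,fy=7,interpolation=cv2.INTER_CUBIC)
cv2.imwrite('pics/c4.png',f(S,170,145))
E
```

```text
[ 0.59271687 -0.11592538  0.23423191] [-1.79993808e+02  8.33520133e-03 -1.02649848e+02] [-0.05636697  0.66646525 -3.2555155 ] [ 0.18770798 -0.04331513  0.00039417]
```

View pics/c4.png

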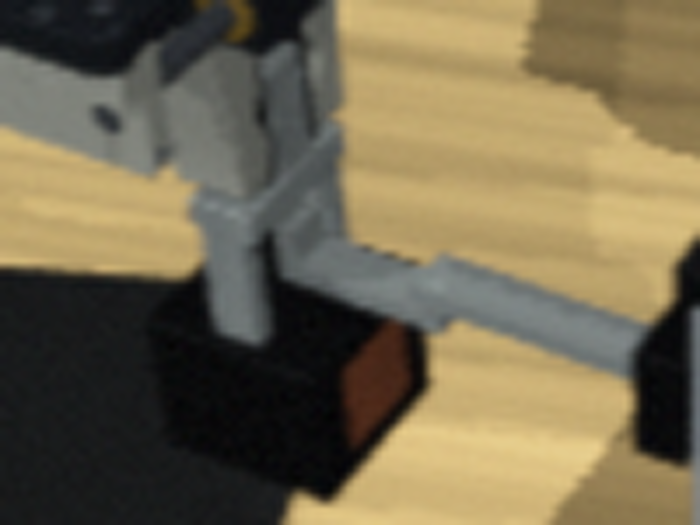

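The picture shows the tip inside the window at crop (305,225), clear of both legs and of the bridge above. The hook sits 2–3 mm to tool +y, so I'll finish the threading with that correction.

>>> apply_moves:
  deltas:
    - {"fingers":8,"delta_pos":[-4,2,0],"angular":[0,0,0]}
    - {"fingers":8,"delta_pos":[-10,3,0],"angular":[0,0,0]}
    - {"fingers":8,"delta_pos":[-16,3,0],"angular":[0,0,0]}
    - {"fingers":8,"delta_pos":[-22,3,0],"angular":[0,0,0]}
    - {"fingers":8,"delta_pos":[-28,3,0],"angular":[0,0,0]}
    - {"fingers":8,"delta_pos":[-30,3,0],"angular":[0,0,0]}
    - {"fingers":8,"delta_pos":[-30,3,0],"angular":[0,0,0]}
    - {"fingers":8,"delta_pos":[-30,3,0],"angular":[0,0,0]}

```text
clock: 7.85
tool_pos: [0.5961, -0.087, 0.2342]
orientation: [180.0, -0.0, -102.7]
force: [-0.5, -0.2, -3.5]
opening: 0.0158
gripper_force: 30.0
```

```bash
python3 - <<'E'
from h import *
o=ctrl.get_obs();print(o['tool_pos'],o['orientation'],o['force'],o['moment'])
S=ctrl.snapshot('scene')[:,:,::-1]
f=lambda I,x,y:cv2.resize(I[y:y+75,x:x+100],None,fx=7,fy=7,interpolation=cv2.INTER_CUBIC)
cv2.imwrite('pics/c5.png',f(S,175,145))
E
```

```text
[ 0.59607008 -0.08703192  0.23418167] [ 1.79993695e+02 -6.59206123e-03 -1.02703901e+02] [-0.49841259 -0.15628949 -3.51282384] [ 0.07692263 -0.06666813 -0.05245167]
```

View pics/c5.png

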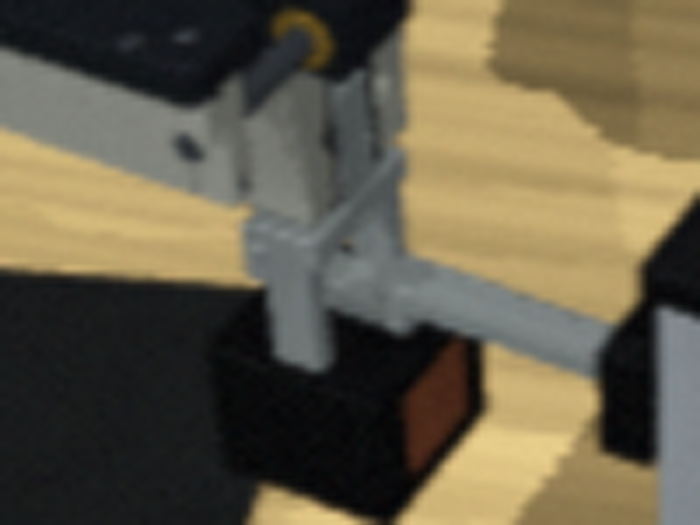

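The bridge is now over the seat, with the tip visible left of the near leg at crop (255,235) and the step to its right at (395,300). I'll lower towards contact.

>>> apply_moves:
  deltas:
    - {"fingers":8,"delta_pos":[-2,0,2],"angular":[0,0,0]}
    - {"fingers":8,"delta_pos":[-2,0,5],"angular":[0,0,0]}
    - {"fingers":8,"delta_pos":[-2,0,9],"angular":[0,0,0]}
    - {"fingers":8,"delta_pos":[-2,0,12],"angular":[0,0,0]}
    - {"fingers":8,"delta_pos":[-2,0,15],"angular":[0,0,0]}
    - {"fingers":8,"delta_pos":[-2,0,15],"angular":[0,0,0]}
    - {"fingers":8,"delta_pos":[-2,0,15],"angular":[0,0,0]}

```text
clock: 8.6
tool_pos: [0.5966, -0.0851, 0.2192]
orientation: [180.0, -0.0, -102.7]
force: [0.7, -0.4, -3.6]
opening: 0.0158
gripper_force: 30.0
```

>>> apply_moves:
  deltas:
    - {"fingers":8,"delta_pos":[0,0,0],"angular":[0,0,0]}

```text
clock: 8.7
tool_pos: [0.5967, -0.0851, 0.2194]
orientation: [-180.0, 0.0, -102.7]
force: [-0.2, 0.5, -4.0]
opening: 0.016
gripper_force: 30.0
```

>>> apply_moves:
  deltas:
    - {"fingers":8,"delta_pos":[0,0,0],"angular":[0,0,0]}

```text
clock: 8.8
tool_pos: [0.5967, -0.085, 0.2194]
orientation: [-180.0, 0.0, -102.7]
force: [0.1, 0.4, -4.7]
opening: 0.0158
gripper_force: 30.0
```

>>> apply_moves:
  deltas:
    - {"fingers":8,"delta_pos":[0,0,0],"angular":[0,0,0]}

```text
clock: 8.9
tool_pos: [0.5966, -0.085, 0.2194]
orientation: [-180.0, 0.0, -102.7]
force: [0.1, 1.2, -3.4]
opening: 0.0162
gripper_force: 30.0
```

>>> apply_moves:
  deltas:
    - {"fingers":8,"delta_pos":[0,0,2],"angular":[0,0,0]}
    - {"fingers":8,"delta_pos":[0,0,4],"angular":[0,0,0]}
    - {"fingers":8,"delta_pos":[0,0,6],"angular":[0,0,0]}
    - {"fingers":8,"delta_pos":[0,0,8],"angular":[0,0,0]}
    - {"fingers":8,"delta_pos":[0,0,10],"angular":[0,0,0]}
    - {"fingers":8,"delta_pos":[0,0,12],"angular":[0,0,0]}
    - {"fingers":8,"delta_pos":[0,0,14],"angular":[0,0,0]}
    - {"fingers":8,"delta_pos":[0,0,16],"angular":[0,0,0]}
    - {"fingers":8,"delta_pos":[0,0,16],"angular":[0,0,0]}
    - {"fingers":8,"delta_pos":[0,0,16],"angular":[0,0,0]}

```text
clock: 9.9
tool_pos: [0.5965, -0.0851, 0.2032]
orientation: [180.0, -0.0, -102.7]
force: [-1.2, 0.3, -2.3]
opening: 0.0155
gripper_force: 30.0
```

>>> apply_moves:
  deltas:
    - {"fingers":8,"delta_pos":[0,0,0],"angular":[0,0,0]}

```text
clock: 10.0
tool_pos: [0.5966, -0.0851, 0.2034]
orientation: [-180.0, 0.0, -102.7]
force: [-0.7, 0.7, -2.7]
opening: 0.0158
gripper_force: 30.0
```

>>> apply_moves:
  deltas:
    - {"fingers":8,"delta_pos":[0,0,0],"angular":[0,0,0]}

```text
clock: 10.1
tool_pos: [0.5966, -0.0851, 0.2033]
orientation: [-180.0, -0.0, -102.7]
force: [-1.1, 0.6, -1.6]
opening: 0.0157
gripper_force: 30.0
```

Contact is as predicted: the hook is about 10 mm down and the hand carries about 2.2 N. I'll lower further, then average readings.

>>> apply_moves:
  deltas:
    - {"fingers":8,"delta_pos":[0,0,2],"angular":[0,0,0]}
    - {"fingers":8,"delta_pos":[0,0,4],"angular":[0,0,0]}
    - {"fingers":8,"delta_pos":[0,0,6],"angular":[0,0,0]}
    - {"fingers":8,"delta_pos":[0,0,8],"angular":[0,0,0]}
    - {"fingers":8,"delta_pos":[0,0,10],"angular":[0,0,0]}
    - {"fingers":8,"delta_pos":[0,0,12],"angular":[0,0,0]}
    - {"fingers":8,"delta_pos":[0,0,14],"angular":[0,0,0]}
    - {"fingers":8,"delta_pos":[0,0,16],"angular":[0,0,0]}
    - {"fingers":8,"delta_pos":[0,0,18],"angular":[0,0,0]}
    - {"fingers":8,"delta_pos":[0,0,18],"angular":[0,0,0]}

```text
clock: 11.1
tool_pos: [0.5967, -0.0851, 0.1851]
orientation: [-180.0, -0.0, -102.7]
force: [1.1, -0.5, -1.5]
opening: 0.0159
gripper_force: 30.0
```

>>> apply_moves:
  deltas:
    - {"fingers":8,"delta_pos":[0,0,0],"angular":[0,0,0]}
    - {"fingers":8,"delta_pos":[0,0,0],"angular":[0,0,0]}

```text
clock: 11.3
tool_pos: [0.5967, -0.0851, 0.1854]
orientation: [-180.0, 0.0, -102.7]
force: [0.4, -0.1, 0.0]
opening: 0.0159
gripper_force: 30.0
```

```bash
cat > avg.py <<'E'
from h import *
# camera calls let 0.05 s pass each: average the wrist force over them while holding still
F=[];P=[]
for i in range(16):
    o=ctrl.get_obs();F.append(np.r_[o['force'],o['moment']]);P.append(o['tool_pos']);ctrl.snapshot('top')
F=np.array(F);print(F.mean(0).round(3),(F.std(0)/4).round(3));print(np.mean(P,0).round(4),o['clock'])
E
python3 avg.py
```

```text
[ 0.699 -0.378 -0.1   -0.159 -0.377 -0.007] [0.105 0.122 0.133 0.013 0.025 0.008]
[ 0.5967 -0.0851  0.1853] 12.05
```

The hand carries only about 0.1 N. I'll lower 1 mm more, release, and back off upward.

>>> apply_moves:
  deltas:
    - {"fingers":8,"delta_pos":[0,0,1],"angular":[0,0,0]}
    - {"fingers":8,"delta_pos":[0,0,1],"angular":[0,0,0]}
    - {"fingers":8,"delta_pos":[0,0,1],"angular":[0,0,0]}
    - {"fingers":18,"delta_pos":[0,0,1],"angular":[0,0,0]}
    - {"fingers":22,"delta_pos":[0,0,1],"angular":[0,0,0]}
    - {"fingers":30,"delta_pos":[0,0,1],"angular":[0,0,0]}
    - {"fingers":50,"delta_pos":[0,0,1],"angular":[0,0,0]}
    - {"fingers":70,"delta_pos":[0,0,1],"angular":[0,0,0]}
    - {"fingers":70,"delta_pos":[0,0,1],"angular":[0,0,0]}
    - {"fingers":70,"delta_pos":[0,0,1],"angular":[0,0,0]}

```text
clock: 13.1
tool_pos: [0.5965, -0.085, 0.1842]
orientation: [-180.0, 0.0, -102.7]
force: [0.6, -0.3, 0.0]
opening: 0.0563
gripper_force: 0.0
```

```bash
cat > watch.py <<'E'
from h import *
import sys
# motion of the copper band / block in successive scene crops (sub-pixel shift)
G=[]
for i in range(int(sys.argv[1])):
    S=ctrl.snapshot('scene'); G.append((ctrl.get_obs()['clock'],np.float32(cv2.cvtColor(S,cv2.COLOR_RGB2GRAY)[185:235,195:255])))
np.save('ref.npy',G[0][1])
print([(round(t,2),np.round(cv2.phaseCorrelate(G[0][1],g)[0],2).tolist()) for t,g in G])
o=ctrl.get_obs();print(o['tool_pos'],o['force'],o['opening'])
cv2.imwrite('pics/last.png',S[:,:,::-1])
E
python3 watch.py 8
```

```text
[(13.15, [0.0, 0.0]), (13.2, [-0.11, 0.1]), (13.25, [-0.09, 0.14]), (13.3, [-0.21, 0.14]), (13.35, [-0.19, 0.15]), (13.4, [-0.19, 0.15]), (13.45, [-0.17, 0.17]), (13.5, [-0.12, 0.18])]
[ 0.59652468 -0.08504576  0.18421464] [ 1.01630147 -0.42773754  0.34224609] 0.070011055132093
```

It is hanging with only sub-pixel motion. I'll back away upward and wait.

>>> apply_moves:
  deltas:
    - {"fingers":87,"delta_pos":[0,0,0],"angular":[0,0,0]}
    - {"fingers":87,"delta_pos":[0,0,0],"angular":[0,0,0]}
    - {"fingers":87,"delta_pos":[0,0,-10],"angular":[0,0,0]}
    - {"fingers":87,"delta_pos":[0,0,-25],"angular":[0,0,0]}
    - {"fingers":87,"delta_pos":[0,0,-45],"angular":[0,0,0]}
    - {"fingers":87,"delta_pos":[0,0,-60],"angular":[0,0,0]}
    - {"fingers":87,"delta_pos":[0,0,-60],"angular":[0,0,0]}
    - {"fingers":87,"delta_pos":[0,0,-60],"angular":[0,0,0]}
    - {"fingers":87,"delta_pos":[0,0,-60],"angular":[0,0,0]}
    - {"fingers":87,"delta_pos":[0,0,-60],"angular":[0,0,0]}

```text
clock: 14.5
tool_pos: [0.5961, -0.0851, 0.2435]
orientation: [179.9, -0.0, -102.7]
force: [-0.2, -0.1, 0.6]
opening: 0.0871
gripper_force: 0.0
```

>>> apply_moves:
  deltas:
    - {"fingers":87,"delta_pos":[0,0,0],"angular":[0,0,0]}
    - {"fingers":87,"delta_pos":[0,0,0],"angular":[0,0,0]}
    - {"fingers":87,"delta_pos":[0,0,0],"angular":[0,0,0]}
    - {"fingers":87,"delta_pos":[0,0,0],"angular":[0,0,0]}
    - {"fingers":87,"delta_pos":[0,0,0],"angular":[0,0,0]}
    - {"fingers":87,"delta_pos":[0,0,0],"angular":[0,0,0]}
    - {"fingers":87,"delta_pos":[0,0,0],"angular":[0,0,0]}
    - {"fingers":87,"delta_pos":[0,0,0],"angular":[0,0,0]}
    - {"fingers":87,"delta_pos":[0,0,0],"angular":[0,0,0]}
    - {"fingers":87,"delta_pos":[0,0,0],"angular":[0,0,0]}

```text
clock: 15.5
tool_pos: [0.5965, -0.085, 0.2442]
orientation: [180.0, 0.0, -102.7]
force: [-0.3, -0.6, -0.9]
opening: 0.0867
gripper_force: 0.0
```

```bash
python3 watch.py 20; python3 - <<'E'
from h import *
o=ctrl.get_obs();np.save('T3.npy',pose(o));print(o['orientation'])
I=ctrl.snapshot('wrist')[:,:,::-1];S=cv2.imread('pics/last.png')
a=cv2.resize(S[140:240,170:270],None,fx=4,fy=4,interpolation=cv2.INTER_CUBIC)
b=cv2.resize(I[140:240,230:330],None,fx=4,fy=4,interpolation=cv2.INTER_CUBIC)
cv2.imwrite('pics/c6.png',np.hstack([a,b]));cv2.imwrite('pics/w3.png',I)
E
```

```text
[(15.55, [0.0, 0.0]), (15.6, [0.03, 0.02]), (15.65, [0.01, -0.01]), (15.7, [0.03, -0.01]), (15.75, [0.04, 0.02]), (15.8, [0.02, 0.05]), (15.85, [0.03, 0.02]), (15.9, [0.0, 0.02]), (15.95, [0.03, 0.04]), (16.0, [0.03, 0.02]), (16.05, [-0.04, 0.01]), (16.1, [-0.02, -0.03]), (16.15, [-0.0, 0.0]), (16.2, [-0.03, -0.02]), (16.25, [0.0, -0.01]), (16.3, [-0.01, 0.02]), (16.35, [-0.02, 0.04]), (16.4, [0.01, 0.0]), (16.45, [-0.0, -0.01]), (16.5, [-0.01, 0.01])]
[ 0.59654876 -0.08507109  0.24422389] [-0.62232862 -0.74545398 -0.38330795] 0.08701863031349433
[-1.79997878e+02 -1.57492618e-03 -1.02712644e+02]
```

View pics/c6.png

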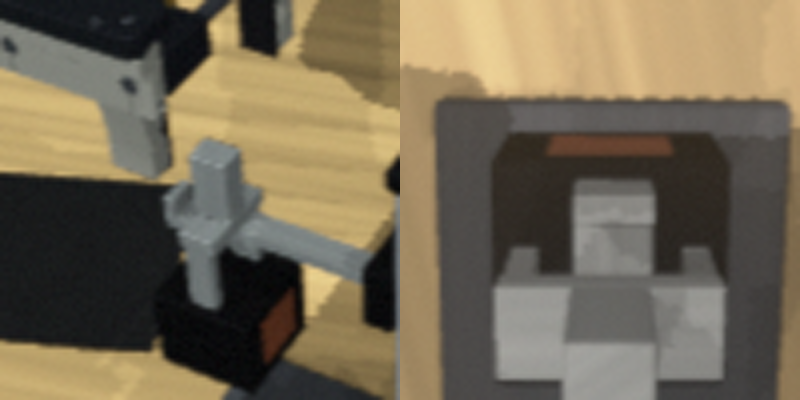

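The left half shows the transformer hanging level on the hook, free of the open gripper; the right half shows the lug centred and aligned under the tool. It stayed still to within 0.05 px for over a second. I'll hold a bit longer, then regrip.

>>> apply_moves:
  deltas:
    - {"fingers":87,"delta_pos":[0,0,0],"angular":[0,0,0]}
    - {"fingers":87,"delta_pos":[0,0,0],"angular":[0,0,0]}
    - {"fingers":87,"delta_pos":[0,0,0],"angular":[0,0,0]}
    - {"fingers":87,"delta_pos":[0,0,0],"angular":[0,0,0]}
    - {"fingers":87,"delta_pos":[0,0,0],"angular":[0,0,0]}
    - {"fingers":87,"delta_pos":[0,0,0],"angular":[0,0,0]}
    - {"fingers":87,"delta_pos":[0,0,0],"angular":[0,0,0]}
    - {"fingers":87,"delta_pos":[0,0,0],"angular":[0,0,0]}
    - {"fingers":87,"delta_pos":[0,0,0],"angular":[0,0,0]}
    - {"fingers":87,"delta_pos":[0,0,0],"angular":[0,0,0]}

```text
clock: 17.55
tool_pos: [0.5965, -0.0851, 0.2442]
orientation: [180.0, -0.0, -102.7]
force: [-0.3, -0.4, 0.2]
opening: 0.0869
gripper_force: 0.0
```

>>> apply_moves:
  deltas:
    - {"fingers":87,"delta_pos":[0,0,15],"angular":[0,0,0]}
    - {"fingers":87,"delta_pos":[0,0,30],"angular":[0,0,0]}
    - {"fingers":87,"delta_pos":[0,0,42],"angular":[0,0,0]}
    - {"fingers":87,"delta_pos":[0,0,52],"angular":[0,0,0]}
    - {"fingers":70,"delta_pos":[0,0,58],"angular":[0,0,0]}
    - {"fingers":50,"delta_pos":[0,0,60],"angular":[0,0,0]}
    - {"fingers":40,"delta_pos":[0,0,60],"angular":[0,0,0]}
    - {"fingers":30,"delta_pos":[0,0,60],"angular":[0,0,0]}
    - {"fingers":24,"delta_pos":[0,0,60],"angular":[0,0,0]}
    - {"fingers":24,"delta_pos":[0,0,60],"angular":[0,0,0]}

```text
clock: 18.55
tool_pos: [0.5967, -0.085, 0.1847]
orientation: [-180.0, 0.0, -102.7]
force: [-0.1, -0.4, -0.3]
opening: 0.0449
gripper_force: 0.0
```

>>> apply_moves:
  deltas:
    - {"fingers":21,"delta_pos":[0,0,0],"angular":[0,0,0]}
    - {"fingers":19,"delta_pos":[0,0,0],"angular":[0,0,0]}
    - {"fingers":17,"delta_pos":[0,0,0],"angular":[0,0,0]}
    - {"fingers":15,"delta_pos":[0,0,0],"angular":[0,0,0]}
    - {"fingers":12,"delta_pos":[0,0,0],"angular":[0,0,0]}
    - {"fingers":8,"delta_pos":[0,0,0],"angular":[0,0,0]}
    - {"fingers":8,"delta_pos":[0,0,0],"angular":[0,0,0]}
    - {"fingers":8,"delta_pos":[0,0,0],"angular":[0,0,0]}

```text
clock: 19.35
tool_pos: [0.5967, -0.0851, 0.1843]
orientation: [-180.0, 0.0, -102.7]
force: [-0.1, -0.3, 0.3]
opening: 0.0159
gripper_force: 30.0
```

Regripped. Lifting slowly at 20–30 mm/s.

>>> apply_moves:
  deltas:
    - {"fingers":8,"delta_pos":[0,0,-1],"angular":[0,0,0]}
    - {"fingers":8,"delta_pos":[0,0,-3],"angular":[0,0,0]}
    - {"fingers":8,"delta_pos":[0,0,-6],"angular":[0,0,0]}
    - {"fingers":8,"delta_pos":[0,0,-9],"angular":[0,0,0]}
    - {"fingers":8,"delta_pos":[0,0,-12],"angular":[0,0,0]}
    - {"fingers":8,"delta_pos":[0,0,-15],"angular":[0,0,0]}
    - {"fingers":8,"delta_pos":[0,0,-18],"angular":[0,0,0]}
    - {"fingers":8,"delta_pos":[0,0,-20],"angular":[0,0,0]}
    - {"fingers":8,"delta_pos":[0,0,-22],"angular":[0,0,0]}
    - {"fingers":8,"delta_pos":[0,0,-24],"angular":[0,0,0]}

```text
clock: 20.35
tool_pos: [0.5963, -0.085, 0.2081]
orientation: [180.0, -0.0, -102.7]
force: [0.8, 0.6, -2.7]
opening: 0.0154
gripper_force: 30.0
```

>>> apply_moves:
  deltas:
    - {"fingers":8,"delta_pos":[0,0,-1.5],"angular":[0,0,0]}
    - {"fingers":8,"delta_pos":[0,0,-3],"angular":[0,0,0]}
    - {"fingers":8,"delta_pos":[0,0,-4.5],"angular":[0,0,0]}
    - {"fingers":8,"delta_pos":[0,0,-6],"angular":[0,0,0]}
    - {"fingers":8,"delta_pos":[0,0,-8],"angular":[0,0,0]}
    - {"fingers":8,"delta_pos":[0,0,-11],"angular":[0,0,0]}
    - {"fingers":8,"delta_pos":[0,0,-15],"angular":[0,0,0]}
    - {"fingers":8,"delta_pos":[0,0,-20],"angular":[0,0,0]}
    - {"fingers":8,"delta_pos":[0,0,-25.5],"angular":[0,0,0]}
    - {"fingers":8,"delta_pos":[0,0,-25.5],"angular":[0,0,0]}

```text
clock: 21.35
tool_pos: [0.5971, -0.0851, 0.235]
orientation: [-179.9, 0.0, -102.7]
force: [0.5, -0.6, -4.2]
opening: 0.0158
gripper_force: 30.0
```

>>> apply_moves:
  deltas:
    - {"fingers":8,"delta_pos":[0,0,0],"angular":[0,0,0]}
    - {"fingers":8,"delta_pos":[0,0,0],"angular":[0,0,0]}

```text
clock: 21.55
tool_pos: [0.5963, -0.085, 0.2335]
orientation: [180.0, 0.0, -102.7]
force: [-0.6, 0.1, -2.5]
opening: 0.016
gripper_force: 30.0
```

>>> apply_moves:
  deltas:
    - {"fingers":8,"delta_pos":[3,0,0],"angular":[0,0,0]}
    - {"fingers":8,"delta_pos":[9,-0.5,0],"angular":[0,0,0]}
    - {"fingers":8,"delta_pos":[16,-1,0],"angular":[0,0,0]}
    - {"fingers":8,"delta_pos":[23,-1.5,0],"angular":[0,0,0]}
    - {"fingers":8,"delta_pos":[30,-2,0],"angular":[0,0,0]}
    - {"fingers":8,"delta_pos":[38,-2,0],"angular":[0,0,0]}
    - {"fingers":8,"delta_pos":[47,-2,0],"angular":[0,0,0]}
    - {"fingers":8,"delta_pos":[60,-2,0],"angular":[0,0,0]}
    - {"fingers":8,"delta_pos":[75,-2,0],"angular":[0,0,0]}
    - {"fingers":8,"delta_pos":[75,-2,0],"angular":[0,0,0]}

```text
clock: 22.55
tool_pos: [0.5813, -0.1608, 0.2337]
orientation: [180.0, -0.0, -102.8]
force: [-1.1, -0.7, -4.1]
opening: 0.0161
gripper_force: 30.0
```

>>> apply_moves:
  deltas:
    - {"fingers":8,"delta_pos":[0,10,-8],"angular":[0,0,0]}
    - {"fingers":8,"delta_pos":[-1,22,-20],"angular":[0,0,0]}
    - {"fingers":8,"delta_pos":[-3,38,-38],"angular":[0,0,0]}
    - {"fingers":8,"delta_pos":[-5,56,-58],"angular":[0,0,0]}
    - {"fingers":8,"delta_pos":[-7,74,-80],"angular":[0,0,0]}
    - {"fingers":8,"delta_pos":[-9,90,-100],"angular":[0,0,0]}
    - {"fingers":8,"delta_pos":[-12,104,-116],"angular":[0,0,0]}
    - {"fingers":8,"delta_pos":[-14,113,-126],"angular":[0,0,0]}
    - {"fingers":8,"delta_pos":[-14,117,-130],"angular":[0,0,0]}
    - {"fingers":8,"delta_pos":[-14,117,-130],"angular":[0,0,0]}

```text
clock: 23.55
tool_pos: [0.4706, -0.119, 0.3645]
orientation: [-179.9, 0.0, -102.7]
force: [0.8, -0.8, -3.6]
opening: 0.0156
gripper_force: 30.0
```

>>> apply_moves:
  deltas:
    - {"fingers":8,"delta_pos":[-15,4,0],"angular":[0,0,0]}
    - {"fingers":8,"delta_pos":[-45,11,0],"angular":[0,0,0]}
    - {"fingers":8,"delta_pos":[-85,22,0],"angular":[0,0,0]}
    - {"fingers":8,"delta_pos":[-130,33,0],"angular":[0,0,0]}
    - {"fingers":8,"delta_pos":[-175,44,0],"angular":[0,0,0]}
    - {"fingers":8,"delta_pos":[-220,56,0],"angular":[0,0,0]}
    - {"fingers":8,"delta_pos":[-265,67,0],"angular":[0,0,0]}
    - {"fingers":8,"delta_pos":[-305,77,0],"angular":[0,0,0]}
    - {"fingers":8,"delta_pos":[-333,85,0],"angular":[0,0,0]}
    - {"fingers":8,"delta_pos":[-345,88,0],"angular":[0,0,0]}

```text
clock: 24.55
tool_pos: [0.4608, 0.2392, 0.3618]
orientation: [179.9, -0.1, -102.6]
force: [-0.5, 0.8, -4.4]
opening: 0.016
gripper_force: 30.0
```

>>> apply_moves:
  deltas:
    - {"fingers":8,"delta_pos":[0,0,10],"angular":[0,0,0]}
    - {"fingers":8,"delta_pos":[0,0,30],"angular":[0,0,0]}
    - {"fingers":8,"delta_pos":[0,0,60],"angular":[0,0,0]}
    - {"fingers":8,"delta_pos":[0,0,95],"angular":[0,0,0]}
    - {"fingers":8,"delta_pos":[0,0,130],"angular":[0,0,0]}
    - {"fingers":8,"delta_pos":[0,0,160],"angular":[0,0,0]}
    - {"fingers":8,"delta_pos":[0,0,185],"angular":[0,0,0]}
    - {"fingers":8,"delta_pos":[0,0,200],"angular":[0,0,0]}
    - {"fingers":8,"delta_pos":[0,0,205],"angular":[0,0,0]}
    - {"fingers":8,"delta_pos":[0,0,205],"angular":[0,0,0]}

```text
clock: 25.55
tool_pos: [0.4609, 0.2354, 0.1579]
orientation: [179.9, -0.1, -102.8]
force: [-0.3, 0.6, -3.7]
opening: 0.0157
gripper_force: 30.0
```

```bash
python3 - <<'E'
from h import *
o=ctrl.get_obs();T=pose(o);print(o['tool_pos'],o['orientation'],o['force'])
c=T[:3,3]-[0,0,.0972]
print('block bottom on scene px',proj('scene',c),'tray centre px',proj('scene',[.461,.236,.004]))
I=ctrl.snapshot('scene')[:,:,::-1];cv2.imwrite('pics/s3.png',I);cv2.imwrite('pics/c7.png',cv2.resize(I[130:330,260:520],None,fx=3,fy=3))
E
```

```text
[0.46087248 0.23543503 0.15785673] [ 1.79946889e+02 -1.08640502e-01 -1.02762085e+02] [-0.26446792  0.62130607 -3.65196849]
block bottom on scene px [383.56370137 216.33242584] tray centre px [379.03762856 233.403195  ]
```

I'm over the tray centre, with 57 mm to lower. I'll slow near the floor.

>>> apply_moves:
  deltas:
    - {"fingers":8,"delta_pos":[0,0,8],"angular":[0,0,0]}
    - {"fingers":8,"delta_pos":[0,0,20],"angular":[0,0,0]}
    - {"fingers":8,"delta_pos":[0,0,32],"angular":[0,0,0]}
    - {"fingers":8,"delta_pos":[0,0,42],"angular":[0,0,0]}
    - {"fingers":8,"delta_pos":[0,0,48],"angular":[0,0,0]}
    - {"fingers":8,"delta_pos":[0,0,51],"angular":[0,0,0]}
    - {"fingers":8,"delta_pos":[0,0,53],"angular":[0,0,0]}
    - {"fingers":8,"delta_pos":[0,0,54],"angular":[0,0,0]}
    - {"fingers":8,"delta_pos":[0,0,54],"angular":[0,0,0]}
    - {"fingers":8,"delta_pos":[0,0,54],"angular":[0,0,0]}

```text
clock: 26.6
tool_pos: [0.4612, 0.2368, 0.1051]
orientation: [-180.0, 0.0, -102.7]
force: [-1.1, -0.4, -3.8]
opening: 0.0155
gripper_force: 30.0
```

>>> apply_moves:
  deltas:
    - {"fingers":8,"delta_pos":[0,0,0.5],"angular":[0,0,0]}
    - {"fingers":8,"delta_pos":[0,0,1],"angular":[0,0,0]}
    - {"fingers":8,"delta_pos":[0,0,1.5],"angular":[0,0,0]}
    - {"fingers":8,"delta_pos":[0,0,2],"angular":[0,0,0]}
    - {"fingers":8,"delta_pos":[0,0,2],"angular":[0,0,0]}

```text
clock: 27.1
tool_pos: [0.4609, 0.2366, 0.1026]
orientation: [180.0, -0.0, -102.7]
force: [-0.1, -0.1, -4.4]
opening: 0.016
gripper_force: 30.0
```

>>> apply_moves:
  deltas:
    - {"fingers":8,"delta_pos":[0,0,0.3],"angular":[0,0,0]}
    - {"fingers":8,"delta_pos":[0,0,0.6],"angular":[0,0,0]}
    - {"fingers":8,"delta_pos":[0,0,0.6],"angular":[0,0,0]}

```text
clock: 27.4
tool_pos: [0.4611, 0.2366, 0.1023]
orientation: [-180.0, 0.0, -102.7]
force: [-0.4, -0.3, -1.1]
opening: 0.0164
gripper_force: 30.0
```

```bash
python3 avg.py
```

```text
[-1.616 -1.051  1.185 -0.234  0.48   0.003] [0.157 0.138 0.439 0.022 0.033 0.004]
[0.4611 0.2367 0.1023] 28.15
```

It is touching the floor, with the tray carrying everything plus a light 1 N press. Releasing and retreating.

>>> apply_moves:
  deltas:
    - {"fingers":18,"delta_pos":[0,0,0],"angular":[0,0,0]}
    - {"fingers":22,"delta_pos":[0,0,0],"angular":[0,0,0]}
    - {"fingers":30,"delta_pos":[0,0,0],"angular":[0,0,0]}
    - {"fingers":50,"delta_pos":[0,0,0],"angular":[0,0,0]}
    - {"fingers":70,"delta_pos":[0,0,0],"angular":[0,0,0]}
    - {"fingers":87,"delta_pos":[0,0,0],"angular":[0,0,0]}
    - {"fingers":87,"delta_pos":[0,0,0],"angular":[0,0,0]}
    - {"fingers":87,"delta_pos":[0,0,-5],"angular":[0,0,0]}
    - {"fingers":87,"delta_pos":[0,0,-20],"angular":[0,0,0]}
    - {"fingers":87,"delta_pos":[0,0,-50],"angular":[0,0,0]}

```text
clock: 29.2
tool_pos: [0.4599, 0.2357, 0.1511]
orientation: [179.9, -0.2, -102.7]
force: [1.4, -0.3, 0.1]
opening: 0.0806
gripper_force: 0.0
```

>>> apply_moves:
  deltas:
    - {"fingers":87,"delta_pos":[0,0,-30],"angular":[0,0,0]}
    - {"fingers":87,"delta_pos":[0,0,-70],"angular":[0,0,0]}
    - {"fingers":87,"delta_pos":[0,0,-110],"angular":[0,0,0]}
    - {"fingers":87,"delta_pos":[0,0,-130],"angular":[0,0,0]}
    - {"fingers":87,"delta_pos":[0,0,-130],"angular":[0,0,0]}
    - {"fingers":87,"delta_pos":[0,0,-130],"angular":[0,0,0]}
    - {"fingers":87,"delta_pos":[0,0,-130],"angular":[0,0,0]}
    - {"fingers":87,"delta_pos":[0,0,-130],"angular":[0,0,0]}

```text
clock: 30.0
tool_pos: [0.4606, 0.2363, 0.281]
orientation: [179.9, -0.1, -102.7]
force: [-1.3, -0.0, -0.4]
opening: 0.0874
gripper_force: 0.0
```

```bash
python3 - <<'E'
from h import *
o=ctrl.get_obs();T=pose(o);print(o['tool_pos'],o['force'],o['clock'])
I=ctrl.snapshot('wrist')
g=cv2.cvtColor(I,cv2.COLOR_RGB2GRAY)
print('pred lug top px',proj('wrist',[.461,.2367,.134],T))
u,v=proj('wrist',[.461,.2367,.134],T).round().astype(int)
print(g[v,u-30:u+31:3],g[v-30:v+31:3,u])
S=ctrl.snapshot('scene');h=cv2.cvtColor(S,cv2.COLOR_RGB2HSV)
# copper band and block (dark) in the tray, scene view
d=(h[...,2]<60).astype(np.uint8);d[:, :345]=0;d[:,425:]=0;d[:190]=0;d[275:]=0
n,l,st,ce=cv2.connectedComponentsWithStats(d);print(st[1:][st[1:,4]>40])
print('pred block px', [proj('scene',np.r_[np.array([.461,.2367])+.028*np.array(q),z]).round(0) for q in((1.2,0.7),(-1.2,-.7),(.7,-1.2),(-.7,1.2)) for z in(.004,.052)])
S0=cv2.imread('pics/scene0.png');D=cv2.absdiff(S0,S[:,:,::-1]).max(2)
for nm,(a,b,c,e) in dict(jar=(290,332,370,405),box=(248,300,103,160),driver=(200,232,284,294)).items():print(nm,(D[a:b,c:e]>50).mean().round(3))
E
```

```text
[0.46059667 0.23631351 0.28103326] [-1.2811754  -0.00600852 -0.37489667] 30.0
pred lug top px [281.43304225 199.38860905]
[199 200 199 192  98 131 127 126 149 172 170 173 175 160 158 158 156 106
 186 184 185] [ 50  51  50  49  47  76  89 100 175 170 170 175 173 176 186 198 198 199
 201 194 129]
[[366 209  33  36 647]]
pred block px [array([387., 246.]), array([392., 231.]), array([372., 222.]), array([376., 208.]), array([364., 237.]), array([368., 223.]), array([394., 230.]), array([399., 216.])]
jar 0.075
box 0.116
driver 0.581
```

The block sits upright where predicted (bbox 366–399 x 209–245). I'll check the bystanders by colour centroid, before against now.

```bash
python3 - <<'E'
from h import *
N={'top':ctrl.snapshot('top')[:,:,::-1],'scene':ctrl.snapshot('scene')[:,:,::-1]}
def cen(I,lo,hi,box):
    h=cv2.cvtColor(np.ascontiguousarray(I),cv2.COLOR_BGR2HSV);m=cv2.inRange(h,lo,hi);a,b,c,d=box;k=np.zeros_like(m);k[a:b,c:d]=m[a:b,c:d]
    y,x=np.nonzero(k);return (x.mean().round(1),y.mean().round(1),len(x)) if len(x) else None
for nm,n,lo,hi,b in(('driver','top',(0,170,60),(5,255,255),(240,310,250,300)),('driver','scene',(0,170,60),(5,255,255),(190,240,280,300)),('box','top',(60,80,30),(90,255,255),(120,200,360,430)),('box','scene',(60,80,30),(90,255,255),(240,310,95,165)),('jar','top',(0,150,20),(15,255,200),(150,200,135,185)),('jar','scene',(0,0,0),(180,255,55),(285,340,365,410))):
    print(nm,n,cen(cv2.imread(f'pics/{n}0.png'),lo,hi,b),cen(N[n],lo,hi,b))
E
```

```text
driver top (np.float64(274.3), np.float64(272.8), 326) (np.float64(274.3), np.float64(272.9), 383)
driver scene (np.float64(289.1), np.float64(214.9), 123) (np.float64(289.0), np.float64(214.4), 128)
box top (np.float64(396.2), np.float64(158.4), 664) (np.float64(396.3), np.float64(158.1), 632)
box scene (np.float64(130.1), np.float64(273.3), 739) (np.float64(129.9), np.float64(273.5), 719)
jar top (np.float64(164.9), np.float64(179.5), 91) (np.float64(165.5), np.float64(179.5), 81)
jar scene (np.float64(389.4), np.float64(305.1), 520) (np.float64(389.4), np.float64(305.2), 516)
```

The bystanders have not moved. Handing in.

```bash
python3 -c "
from plant import ctrl
print(ctrl.close_job())"
```

```text
the job is handed in; nothing more can be done
None
```

The transformer (about 4 N, 0.4 kg) hung still on the hook for over a second, now stands upright in the white tray with the jar, screwdriver and box unmoved, and the job was handed in at about 30 s.

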